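# Roll the slotted forming bar slot-up and set the narrow gauge in it

## Task

Roll the slotted aluminium bar along the steel plate, keeping it on the plate, until its slot faces straight up. Then take the narrow gauge out of the wooden block, stand its blade in the bar's slot all the way down to the slot's floor, and leave it standing there with the bar still slot-up on the plate. Leave the wide gauge, the tweezers, the paddle and the two jars where they are.

Things in the scene. Friction and masses are not known exactly. Their poses are not given: they have to be found in the camera images.
- bar: aluminium bar lying on the dark plate, 150 mm long, 0.7 kg: 48 mm diameter, with 24-sided black end collars (50 mm, 12 mm long) on which it rolls in small steps and stays where left. One slot, 8.5 mm wide, 24 mm deep, 126 mm long, runs from collar to collar; a white line on each end face points to it. Origin mid-axis, 37 mm above the table; z along its length; x from the axis out through the slot
- slot_floor (a point): middle of the bar's slot floor; it lies on the bar's axis, 24 mm below the slot's opening; axes as the bar's
- slot_mouth (a point): middle of the bar's slot opening, 24 mm from the bar's axis; axes as the bar's
- plate: fixed flat dark steel marver plate, 220 mm (x) by 320 mm (y), 12 mm thick; origin at the centre of its underside, on the table
- gauge: narrow slot gauge standing in one of the two slots of the wooden block: flat steel blade 30 mm wide (x), 4 mm thick (y), 42 mm long, below a dark wooden grip 30 mm wide (x), 11 mm thick (y), 36 mm high; 77 mm high in all, 30 g. Origin at the middle of the blade's lower edge, z up towards the grip (grip from z = 41 to 77 mm)
- wide_gauge: the other gauge in the block, same shape but 50 mm wide; not to be used or moved
- block: fixed wooden block 90 mm (x) by 125 mm (y), 36 mm high, with two slots 54 mm by 6 mm, 26 mm deep, running along x at y = -40 and +40 mm; origin at the centre of its underside. The gauges stand in the slots, their lower edges 10 mm above the table
- tweezers: steel tweezers 155 mm long, 8 mm high, lying on the table; bystander
- paddle: graphite paddle with a round wooden handle, 205 mm long, 18 mm high, lying on the table; bystander
- frit_jar: larger glass jar with a metal lid, 60 mm diameter, 85 mm high; bystander
- frit_jar2: smaller glass jar with a metal lid, 52 mm diameter, 75 mm high; bystander

How it is judged:
On the way, in this order (a step that is already met when the one before it is completed fails the run):
1. the bar has been rolled on the plate until its slot faces up within 12 degrees, while the gauge is still in the block (angle between bar's own x axis and vertical below 0.21 rad and distance of bar from where it was at the start of the episode above 0.012 m and height (world z) of bar between 0.033 and 0.041 m and height (world z) of gauge below 0.02 m), for 0.3 s.
2. the narrow gauge has been lifted out of the block (height (world z) of gauge above 0.04 m), for 0.1 s.
At the end, for the whole second after the job is handed in: The bar lies at rest on the plate with its slot up within 14 degrees; the narrow gauge stands at rest in the slot, blade down, its lower edge within 2.5 mm of the slot's floor and its middle between the bar's ends, leaning at most 17 degrees from the slot's direction (angle between bar's own x axis and vertical below 0.25 rad and height (world z) of bar between 0.033 and 0.041 m and x of gauge in the frame of bar between -0.003 and 0.0025 m and y of gauge in the frame of bar between -0.004 and 0.004 m and z of gauge in the frame of bar between -0.055 and 0.055 m and angle between gauge's own z axis and vertical below 0.5 rad and angle between the z axis of gauge and the x axis of bar, either way round below 0.3 rad and linear speed of each of bar, gauge below 0.02 m/s); the robot touches nothing.
It fails at once if the bar is lifted off the plate by more than 15 mm (height (world z) of bar above 0.052 m).
It fails at once if the bar is rolled off the plate (height (world z) of bar below 0.03 m).
It fails at once if the wide gauge is lifted or shifted more than 25 mm (distance of wide_gauge from where it was at the start of the episode above 0.025 m).
It fails at once if the tweezers, the paddle or a jar is moved more than 30 mm (distance of any of tweezers, paddle, frit_jar, frit_jar2 from where it was at the start of the episode above 0.03 m).
It also fails if it takes over 72 s, if anything falls off the work surface, if the arm or the gripper's body presses on something with over 40 N, if the wrist force passes 120 N, or if a joint passes its speed limit or range.

## Robot

A 6-joint arm with a two-finger parallel gripper is mounted at the origin on the work surface. World frame = base frame: x ahead of the robot, y to its left, z up, the work surface at z = 0. Lengths are in m, angles in rad, forces in N, time in s.
With the tool pointing down it reaches from about 0.35 to 0.975 m from the base axis. Payload 4.9 kg.
Tool frame: the origin (TCP) lies on the mounting face of the last link; the fingertips stand 173 mm ahead of it and the grasp point (between the pads) lies 155 mm ahead of it; z points along the fingers, y is the direction in which the jaws open and shut (so a half turn about z gives the same grasp; the last joint's range is limited). The gripper opens to 85 mm and grips with 20 to 120 N. Pads are 22 mm wide; open, the fingers measure 114 mm over their backs; the gripper's body (76 mm by 85 mm) begins 54 mm behind the grasp point. The pads swing forward as they close: fully open they stand 13 mm farther back than shut.
Start: joints at [1.023, 0.053, 1.613, -0, 1.476, -0.119], TCP at [0.26, 0.568, 0.405] pointing down, gripper open.
Joint ranges: [-3.01, 3.01], [-1.01, 2.22], [0.06, 2.58], [-1.02, 4.17], [0.09, 2.62], [-3.14, 3.14]. Speed limits (rad/s): [2.57, 2.57, 3.14, 3.14, 3.14, 3.14].

## Interface

Orientations are given as a unit quaternion [w, x, y, z].
In Python, from plant import manip gives the robot as it stands.
- The arm moves only by the tool play_rows, never from a script. Its argument "increments" is a list of rows, each an object with "offset": the shift along the tool's x, y, z in mm, a list of three; "twist": the turn about the tool's z in rad; "grip": the opening, from 0 (shut) to 1 (fully open). In form: [{"offset": [dx, dy, dz], "twist": twist, "grip": grip}, ...]. A call has 1 to 5 rows; each row is the pose to reach, as a shift and turn from the pose commanded when the call began, along the tool's axes at that moment; what a row does not reach only later rows make up. A row lasts 1/12 s, in which the tool goes at most 41.7 mm and 7.16 degrees, less where a joint would pass 70% of its speed; a pose out of reach is approached as far as the arm can. A call with a gripper value outside its range is refused whole. The fingers move at their own pace and stop on an object; the grip force is fixed at half the most. Time passes only in rows, so rows that repeat a pose let the fingers close. It gives the time, the measured TCP pose, the force and the opening at its end, in the units of the state.
- manip.state(): the state, without advancing time (a new reading comes with each control period).
- manip.grab_frame(name): name is "scene" or "top"; returns the picture (420x560x3 uint8, blue, green, red); there is no depth.
- manip.get_calibration(name): a dict with "fx", "fy", "cx", "cy" (pixels), "T" (4x4, takes a point from camera to world coordinates). Camera axes: x right, y down, z forward; pixel columns grow to the right and rows downward; lengths in m; the calibration is good to about 2 mm. A picture is of the moment at which its call begins. get_calibration takes no time and is no camera call.
- manip.job_done(): hands the job in, once; it reports no verdict.
Trained networks look in the newest picture that a camera, given by its name, has taken for a name from the list of things; names that differ only in an ending like _2 or _b are one class to them, and where a whole thing is asked for, a point or a joint stands for the part that bears it (a point fixed in the world has none). Each returns a list of dicts, best first, with "p" (0 to 1); they miss things now and then, are a little off and sometimes report something else, mostly with a low value. They report only what shows in the picture. A call takes as long as a camera call.
- manip.boxes_of(query, camera): "xyz" ([x, y, z] in m, in the coordinates of the camera as it stood for that picture, good to about 4 mm: the middle of the surface that is visible of it).
- manip.tip_of(query, camera): "xyz" ([x, y, z] in m, in the coordinates of the camera as it stood for that picture, good to about 4 mm: a listed point, or the origin of a listed thing).
The state is a dict: "time": time; "joint_pos": joint angles; "joint_vel": joint speeds; "joint_efforts": joint torques, N m; "tool_pos": TCP position; "tool_rot": TCP orientation; "contact_force": force on the tool from outside, world axes, zero at the start; "ft_torque": the same for the moment, N m; "gripper_width": opening from 0.0 (shut) to 1.0 (fully open).
Only numpy, scipy, OpenCV 4.12 (cv2) and the standard library are available. Lean on these libraries where they do the work, as an engineer would, in place of code of your own. Each camera call takes 0.05 s, during which the arm holds its last target. There are 200 camera calls.

## Working session

There is one attempt and no reset: what is moved stays moved. The work goes in short steps, Python scripts to look and compute and a tool call to move; the robot and the scene stay as the last step left them, time stands still between calls to the robot, and variables do not carry over. Pictures are saved under pics/ and viewed, about 8 in all and at most 12, crops included, and the job is handed in when it is done.

Besides the shell and the picture viewer there is one more tool, called after "Emit:" as name(argument=value, ...) on one line, values as JSON. play_rows: Moves the arm, as the interface text tells. Its arguments: {"type":"object","properties":{"increments":{"type":"array"}},"required":["increments"]}

```bash
mkdir -p pics; ls; cat > h.py <<'E'
import numpy as np, cv2
from plant import manip
def snap(c,n):
    im=manip.grab_frame(c); cv2.imwrite(f'pics/{n}.png',im); return im
def w(c,p):
    T=np.array(manip.get_calibration(c)['T']); return (T@np.r_[p,1])[:3]
def proj(c,P):
    k=manip.get_calibration(c); p=(np.linalg.inv(np.array(k['T']))@np.r_[P,1])[:3]
    return np.array([k['fx']*p[0]/p[2]+k['cx'],k['fy']*p[1]/p[2]+k['cy']])
def pix(c,u,v,z):
    k=manip.get_calibration(c);T=np.array(k['T'])
    d=T[:3,:3]@np.array([(u-k['cx'])/k['fx'],(v-k['cy'])/k['fy'],1]);o=T[:3,3]
    return o+d*(z-o[2])/d[2]
E
python3 - <<'E'
from h import *
np.set_printoptions(precision=4,suppress=True)
a=snap('scene','s0');b=snap('top','t0')
for c in('scene','top'):
    print(c,np.array(manip.get_calibration(c)['T'])[:3,3])
    for q in('bar','slot_mouth','plate','gauge','wide_gauge','block'):
        for r in manip.tip_of(q,c)[:2]: print(c,q,round(r['p'],2),w(c,r['xyz']))
print(manip.state())
E
```

```text
pics
scene [1.1699 0.612  0.8714]
scene bar 0.8 [0.5247 0.1847 0.0424]
scene slot_mouth 0.95 [0.5188 0.2081 0.0331]
scene plate 0.6 [0.5211 0.1689 0.0022]
scene plate 0.55 [ 0.3843  0.1654 -0.0015]
scene gauge 0.7 [ 0.5672 -0.2384  0.0091]
scene wide_gauge 0.68 [ 0.5614 -0.1599  0.0116]
top [ 0.4653 -0.0017  1.3425]
top bar 0.58 [0.5147 0.2129 0.035 ]
top plate 0.88 [0.5167 0.1658 0.0015]
top plate 0.33 [ 0.5647 -0.2375  0.0116]
top gauge 0.66 [ 0.5634 -0.2333  0.0086]
top wide_gauge 0.58 [ 0.5625 -0.1566  0.0072]
top wide_gauge 0.46 [ 0.3756  0.1696 -0.0007]
top block 0.74 [ 0.5666 -0.1942  0.0017]
{'time': 0.7, 'joint_pos': array([ 1.023 ,  0.0527,  1.6128, -0.    ,  1.476 , -0.119 ]), 'joint_vel': array([-0.0003,  0.0006, -0.0008, -0.0017,  0.0005,  0.0012]), 'joint_efforts': array([ -0.0004, -39.3553, -37.0369,  -0.0002,   0.0004,  -0.    ]), 'tool_pos': array([0.2599, 0.5684, 0.4048]), 'tool_rot': array([0.    , 0.2128, 0.9771, 0.    ]), 'contact_force': array([ 1.0302, -0.3882, -0.0771]), 'ft_torque': array([ 0.0307,  0.0003, -0.0017]), 'gripper_width': 1.0012996232091673}
```

View pics/s0.png

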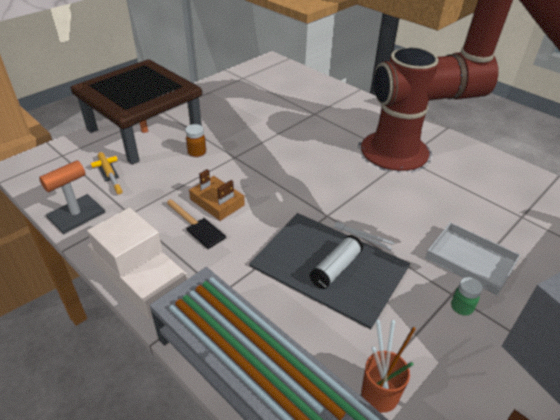

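View pics/t0.png

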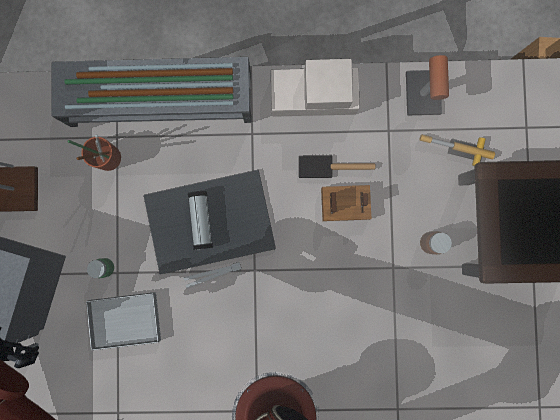

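The scene view shows the bar on the plate (ends near (320,278) and (352,243)), with the block and gauges near (217,193). In the top view the bar is at (201,219) and the block at (346,203). I'll enlarge the bar and block.

```bash
python3 - <<'E'
import cv2,numpy as np
s=cv2.imread('pics/s0.png');t=cv2.imread('pics/t0.png')
f=lambda i,u,v,a,b:cv2.resize(i[v:v+b,u:u+a],(400,300),interpolation=cv2.INTER_CUBIC)
o=np.vstack([np.hstack([f(s,300,226,80,60),f(t,160,184,92,69)]),np.hstack([f(s,185,160,64,48),f(t,315,180,64,48)])])
cv2.imwrite('pics/c0.png',o)
E
```

```text
(no output)
```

View pics/c0.png

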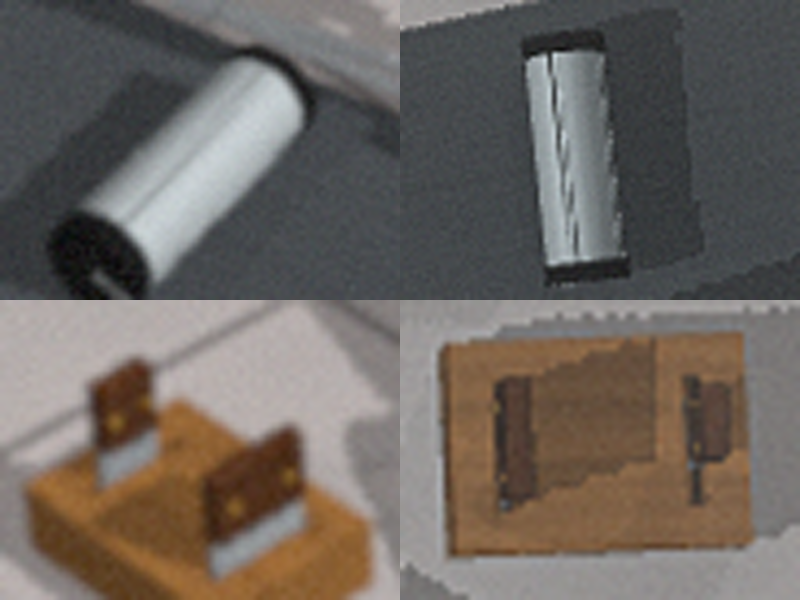

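The slot isn't plainly on top, and the white line on the near end face points right and down, towards +y. I'll fit the bar's silhouette in both views, then unwarp the end face and fit the block.

```bash
cat >> h.py <<'E'
from scipy.optimize import minimize
def P(c,X):
    k=manip.get_calibration(c); q=np.c_[X,np.ones(len(X))]@np.linalg.inv(np.array(k['T'])).T
    return np.c_[k['fx']*q[:,0]/q[:,2]+k['cx'],k['fy']*q[:,1]/q[:,2]+k['cy']]
def cyl(x,y,yaw,R=.024,h=.063,z=.037,n=48):
    a=np.arange(n)*2*np.pi/n; u=np.array([np.cos(yaw),np.sin(yaw),0]); v=np.array([-np.sin(yaw),np.cos(yaw),0])
    c=R*np.cos(a)[:,None]*v+R*np.sin(a)[:,None]*np.array([0,0,1])+[x,y,z]
    return np.vstack([c+h*u,c-h*u])
def hullmask(c,X,s=4):
    m=np.zeros((420*s,560*s),np.uint8); p=cv2.convexHull(((P(c,X)+.5)*s-.5).astype(np.float32))
    cv2.fillConvexPoly(m,np.round(p*16).astype(np.int32),255,shift=4)
    return cv2.resize(m,(560,420),interpolation=cv2.INTER_AREA)/255.
def fit(shape,masks,x0,step):
    f=lambda q:sum(np.abs(hullmask(c,shape(*q))-m).sum()/m.sum() for c,m in masks.items())
    S=np.array([x0]+[np.add(x0,step*np.eye(len(x0))[i]) for i in range(len(x0))])
    r=minimize(f,x0,method='Nelder-Mead',options=dict(initial_simplex=S,xatol=1e-4,fatol=1e-4)); return r.x,r.fun
def barmask(c,im,x,y,yaw):
    roi=cv2.dilate(np.uint8(hullmask(c,cyl(x,y,yaw))>.5),np.ones((9,9)))
    g=cv2.cvtColor(im,cv2.COLOR_BGR2GRAY); m=(g>100)&(roi>0)
    m=cv2.morphologyEx(np.uint8(m),cv2.MORPH_CLOSE,np.ones((5,5))); n,l,s,_=cv2.connectedComponentsWithStats(m)
    return (l==1+np.argmax(s[1:,4])).astype(float)
def barfit(ims,x,y,yaw):
    for _ in range(2):
        ms={c:barmask(c,i,x,y,yaw) for c,i in ims.items()}
        (x,y,yaw),f=fit(cyl,ms,[x,y,yaw],np.array([.008,.008,.1]))
    return x,y,yaw,f,{c:fit(cyl,{c:m},[x,y,yaw],np.array([.005,.005,.05])) for c,m in ms.items()}
def face(im,x,y,yaw,sgn=1,c='scene',n=200):
    g=np.linspace(-.028,.028,n); a,b=np.meshgrid(g,-g); u=np.array([np.cos(yaw),np.sin(yaw),0]);v=np.array([-np.sin(yaw),np.cos(yaw),0])
    X=np.array([x,y,.037])+sgn*.075*u+a.reshape(-1,1)*v+b.reshape(-1,1)*np.array([0,0,1])
    p=P(c,X).astype(np.float32).reshape(n,n,2); return cv2.remap(im,p[...,0],p[...,1],cv2.INTER_CUBIC)
def block(x,y,yaw,a=.045,b=.0625,z=.036):
    R=np.array([[np.cos(yaw),-np.sin(yaw)],[np.sin(yaw),np.cos(yaw)]])
    q=np.array([[i,j] for i in(-a,a) for j in(-b,b)])@R.T+[x,y]
    return np.vstack([np.c_[q,0*q[:,0]],np.c_[q,0*q[:,0]+z]])
def unwrap(im,x,y,yaw,c,n=240):
    # columns: angle from up toward +v (deg -120..120), rows: along u
    a=np.radians(np.linspace(-120,120,n)); s=np.linspace(.075,-.075,150); A,S=np.meshgrid(a,s)
    u=np.array([np.cos(yaw),np.sin(yaw),0]);v=np.array([-np.sin(yaw),np.cos(yaw),0])
    X=np.array([x,y,.037])+S.reshape(-1,1)*u+.024*(np.sin(A).reshape(-1,1)*v+np.cos(A).reshape(-1,1)*np.array([0,0,1]))
    p=P(c,X).astype(np.float32).reshape(150,n,2); return cv2.remap(im,p[...,0],p[...,1],cv2.INTER_CUBIC)
E
python3 - <<'E'
from h import *
ims={'scene':cv2.imread('pics/s0.png'),'top':cv2.imread('pics/t0.png')}
p=pix('top',200.5,219.5,.05); print(p)
x,y,yaw,f,per=barfit(ims,p[0],p[1],0.1); print(x,y,yaw,f,per)
ms={}
for c,i in ims.items():
    h=cv2.cvtColor(i,cv2.COLOR_BGR2HSV); m=(h[...,0]<20)&(h[...,1]>90)
    roi=cv2.dilate(np.uint8(hullmask(c,block(.567,-.195,0))>.5),np.ones((9,9)))
    m=cv2.morphologyEx(np.uint8(m&(roi>0)),cv2.MORPH_CLOSE,np.ones((7,7))); ms[c]=m.astype(float)
print('block',fit(block,{'top':ms['top']},[.567,-.195,0.],np.array([.005,.005,.05])), fit(block,ms,[.567,-.195,0.],np.array([.005,.005,.05])))
F=face(ims['scene'],x,y,yaw)
o=np.hstack([cv2.resize(F,(300,300)),cv2.resize(unwrap(ims['scene'],x,y,yaw,'scene'),(240,300)),cv2.resize(unwrap(ims['top'],x,y,yaw,'top'),(240,300))])
cv2.imwrite('pics/f0.png',o)
E
```

```text
[0.52276497 0.18636178 0.05      ]
0.5212598739350882 0.18934044731841304 0.1042789966113355 0.4500352845761175 {'scene': (array([0.50240286, 0.18595188, 0.11557714]), np.float64(0.12928235294117646)), 'top': (array([0.52205248, 0.19051951, 0.09656822]), np.float64(0.11124469252421162))}
block (array([ 0.56111694, -0.19818424,  0.02515698]), np.float64(0.04096711289763007)) (array([ 0.56085186, -0.19975974,  0.02688702]), np.float64(0.1558545759793148))
```

View pics/f0.png

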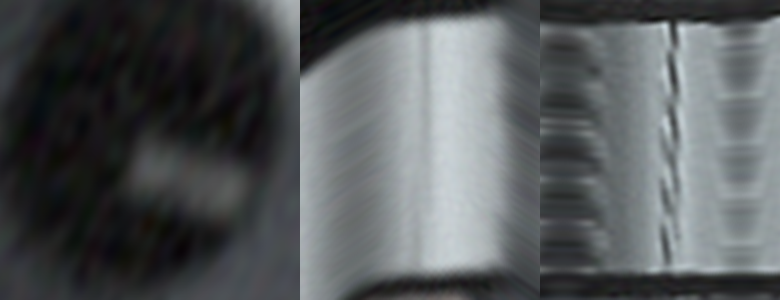

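The unwarped face shows the white line running from about (150,160) to (245,190), so the slot points to +y and about 17° below horizontal. That is about 105–107° from up. The bar has to roll about 7 facets (46 mm) towards −y, pushed by the +y finger. The thin dark line on top is only a seam. Moving now.

Emit:
play_rows(increments=[{"offset": [-33,-19,0],"twist": -0.1,"grip": 1},{"offset": [-66,-39,0],"twist": -0.2,"grip": 1},{"offset": [-99,-59,0],"twist": -0.3,"grip": 1},{"offset": [-132,-78,0],"twist": -0.41,"grip": 1},{"offset": [-165,-98,0],"twist": -0.525,"grip": 1}])

```text
time: 1.12
tool_pos: [0.3697, 0.4094, 0.4049]
tool_rot: [0.0, -0.051, 0.999, 0.0]
contact_force: [0.9, 0.7, 0.4]
gripper_width: 0.996
```

```bash
cat > g.py <<'E'
import sys,numpy as np
from plant import manip
from scipy.spatial.transform import Rotation as Ro
# usage: g.py x y z yaw_of_tool_y(deg)
s=manip.state();q=s['tool_rot'];R=Ro.from_quat([q[1],q[2],q[3],q[0]]).as_matrix()
a=np.degrees(np.arctan2(R[1,1],R[0,1]))
print('t',round(s['time'],2),'pos',np.round(s['tool_pos'],4),'yang',round(a,2),'F',np.round(s['contact_force'],1),'w',round(s['gripper_width'],3),'tilt',np.round(R[:,2],3))
if len(sys.argv)>1:
    t=list(map(float,sys.argv[1:])); d=R.T@(np.array(t[:3])-s['tool_pos'])*1000
    print('offset mm',np.round(d,1),'twist',round(-np.radians((t[3]-a+90)%180-90),3))
E
python3 g.py .522 .190 .30 95.6
```

```text
t 1.12 pos [0.3697 0.4094 0.4049] yang 95.83 F [0.9 0.7 0.4] w 0.996 tilt [ 0.001  0.    -1.   ]
offset mm [-129.2 -233.8  104.9] twist 0.004
```

Emit:
play_rows(increments=[{"offset": [-18,-33,0],"twist": 0,"grip": 1},{"offset": [-36,-66,0],"twist": 0,"grip": 1},{"offset": [-54,-100,10],"twist": 0,"grip": 1},{"offset": [-73,-133,25],"twist": 0,"grip": 1},{"offset": [-92,-167,40],"twist": 0,"grip": 1}])

```text
time: 1.53
tool_pos: [0.4774, 0.2519, 0.3654]
tool_rot: [0.001, -0.048, 0.999, 0.0]
contact_force: [0.0, 0.3, -0.5]
gripper_width: 0.999
```

Emit:
play_rows(increments=[{"offset": [-18,-33,15],"twist": 0,"grip": 1},{"offset": [-37,-67,30],"twist": 0,"grip": 1},{"offset": [-37,-67,50],"twist": 0,"grip": 1},{"offset": [-37,-67,65],"twist": 0,"grip": 1},{"offset": [-37,-67,65],"twist": 0,"grip": 1}])

```text
time: 1.95
tool_pos: [0.5189, 0.1891, 0.2958]
tool_rot: [-0.003, -0.047, 0.999, -0.001]
contact_force: [-1.6, -0.4, -0.9]
gripper_width: 1.002
```

```bash
python3 g.py .522 .190 .185 95.6
```

```text
t 1.95 pos [0.5189 0.1891 0.2958] yang 95.37 F [-1.6 -0.4 -0.9] w 1.002 tilt [-0.007 -0.001 -1.   ]
offset mm [ -3.9   0.7 110.7] twist -0.004
```

Emit:
play_rows(increments=[{"offset": [-3,1,30],"twist": 0,"grip": 1},{"offset": [-3,1,60],"twist": 0,"grip": 1},{"offset": [-3,1,85],"twist": 0,"grip": 1},{"offset": [-3,1,105],"twist": 0,"grip": 1},{"offset": [-3,1,110],"twist": 0,"grip": 1}])

```text
time: 2.37
tool_pos: [0.5212, 0.1917, 0.1868]
tool_rot: [-0.003, -0.048, 0.999, -0.0]
contact_force: [-0.3, 0.2, -0.6]
gripper_width: 1.001
```

Emit:
play_rows(increments=[{"offset": [0,-6,0],"twist": 0,"grip": 1},{"offset": [0,-12,0],"twist": 0,"grip": 1},{"offset": [0,-15,0],"twist": 0,"grip": 1},{"offset": [0,-17,0],"twist": 0,"grip": 1},{"offset": [0,-19,0],"twist": 0,"grip": 1}])

```text
time: 2.78
tool_pos: [0.5253, 0.1724, 0.1915]
tool_rot: [0.001, -0.048, 0.999, 0.0]
contact_force: [0.3, 0.6, 0.2]
gripper_width: 0.998
```

```bash
python3 g.py
```

```text
t 2.78 pos [0.5253 0.1724 0.1915] yang 95.46 F [0.3 0.6 0.2] w 0.998 tilt [ 0.003  0.001 -1.   ]
```

Emit:
play_rows(increments=[{"offset": [0,-1,3],"twist": 0,"grip": 1},{"offset": [0,-4,6],"twist": 0,"grip": 1},{"offset": [0,-7,6],"twist": 0,"grip": 1},{"offset": [0,-10,6],"twist": 0,"grip": 1},{"offset": [0,-13,6],"twist": 0,"grip": 1}])

```text
time: 3.2
tool_pos: [0.5256, 0.1593, 0.1834]
tool_rot: [-0.0, -0.048, 0.999, -0.0]
contact_force: [-1.1, -0.3, 0.1]
gripper_width: 0.998
```

Emit:
play_rows(increments=[{"offset": [0,-3,0],"twist": 0,"grip": 1},{"offset": [0,-6,0],"twist": 0,"grip": 1},{"offset": [0,-9,0],"twist": 0,"grip": 1},{"offset": [0,-12,0],"twist": 0,"grip": 1},{"offset": [0,-13,0],"twist": 0,"grip": 1}])

```text
time: 3.62
tool_pos: [0.527, 0.1463, 0.1837]
tool_rot: [-0.0, -0.048, 0.999, -0.0]
contact_force: [0.2, -0.1, -0.8]
gripper_width: 1.0
```

```bash
cat > look.py <<'E'
import sys
from h import *
n=sys.argv[1]; x,y,yaw=map(float,sys.argv[2:5])
ims={c:snap(c,c[0]+n) for c in('scene','top')}
x,y,yaw,f,per=barfit(ims,x,y,yaw); print(x,y,yaw,f); [print(c,r) for c,r in per.items()]
for c in ims:
    for q in('bar','slot_mouth','slot_floor'):
        for r in manip.tip_of(q,c)[:1]: print(c,q,round(r['p'],2),w(c,r['xyz']))
rs=lambda i,s:cv2.resize(i,s,interpolation=cv2.INTER_CUBIC)
u,v=P('scene',np.array([[x,y,.037]]))[0].astype(int)
a,b=P('top',np.array([[x,y,.037]]))[0].astype(int)
o=np.vstack([np.hstack([rs(face(ims['scene'],x,y,yaw),(300,300)),rs(unwrap(ims['scene'],x,y,yaw,'scene'),(240,300)),rs(unwrap(ims['top'],x,y,yaw,'top'),(240,300))]),
 np.hstack([rs(ims['scene'][v-38:v+37,u-50:u+50],(390,300)),rs(ims['top'][b-38:b+37,a-50:a+50],(390,300))])])
cv2.imwrite(f'pics/f{n}.png',o)
E
python3 g.py; python3 look.py 1 .520 .165 .1
```

```text
t 3.62 pos [0.527  0.1463 0.1837] yang 95.46 F [ 0.2 -0.1 -0.8] w 1.0 tilt [-0. -0. -1.]
0.5109196554679867 0.1581237888833714 0.08421980222095073 4.956349508495252
scene (array([0.50958929, 0.15552051, 0.12655282]), np.float64(1.1557071497800642))
top (array([0.50919998, 0.1602131 , 0.09511418]), np.float64(3.7701501877346684))
scene bar 0.61 [0.52642859 0.1579364  0.04054428]
scene slot_mouth 0.66 [0.52471208 0.17295254 0.05660725]
scene slot_floor 0.75 [0.5264044  0.15964002 0.03880155]
top bar 0.64 [ 0.56699171 -0.23777277  0.0086908 ]
top slot_mouth 0.73 [0.52138343 0.17247107 0.05986123]
```

View pics/f1.png

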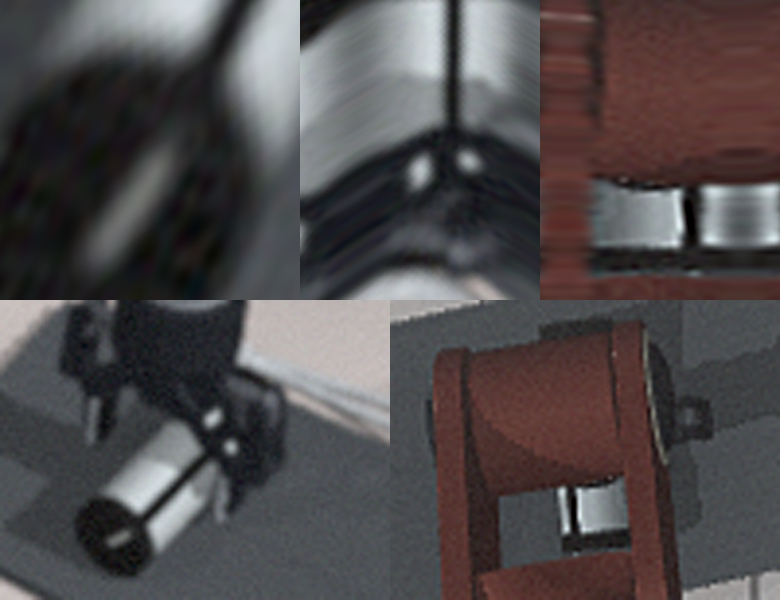

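The bar is rolling properly. In the scene crop the slot shows as a dark line from (145,525) to (215,455), about 33° short of up. I'll push on slowly.

Emit:
play_rows(increments=[{"offset": [0,-3,0],"twist": 0,"grip": 1},{"offset": [0,-6,0],"twist": 0,"grip": 1},{"offset": [0,-9,0],"twist": 0,"grip": 1},{"offset": [0,-11,0],"twist": 0,"grip": 1},{"offset": [0,-12,0],"twist": 0,"grip": 1}])

```text
time: 4.43
tool_pos: [0.5282, 0.1344, 0.1837]
tool_rot: [0.0, -0.048, 0.999, -0.0]
contact_force: [-1.0, 0.0, -0.7]
gripper_width: 1.001
```

```bash
cat > ang.py <<'E'
import sys
from h import *
np.set_printoptions(precision=4,suppress=True)
n=sys.argv[1]
snap('scene','s'+n);snap('top','t'+n)
D={}
for k in range(2):
    if k: manip.grab_frame('scene');manip.grab_frame('top')
    for c in('scene','top'):
        for q in('bar','slot_mouth','slot_floor'):
            for r in manip.tip_of(q,c)[:1]:
                if r['p']>.4: D.setdefault((c,q),[]).append(w(c,r['xyz']))
for k,v in D.items(): print(k,np.array(v).tolist() if 0 else np.round(v,4).tolist())
E
python3 g.py; python3 ang.py 2
```

```text
t 4.43 pos [0.5282 0.1344 0.1837] yang 95.45 F [-1.   0.  -0.7] w 1.001 tilt [ 0. -0. -1.]
('scene', 'bar') [[0.5302, 0.145, 0.0416], [0.5305, 0.1486, 0.0428]]
('scene', 'slot_floor') [[0.5273, 0.1524, 0.0382], [0.5286, 0.1514, 0.039]]
('top', 'bar') [[0.5324, 0.1535, 0.034], [0.534, 0.1539, 0.0389]]
('top', 'slot_mouth') [[0.5197, 0.1572, 0.0653], [0.5185, 0.1581, 0.0637]]
('top', 'slot_floor') [[0.5237, 0.1474, 0.0372], [0.5241, 0.1489, 0.0396]]
('scene', 'slot_mouth') [[0.5251, 0.1549, 0.0617]]
```

Emit:
play_rows(increments=[{"offset": [0,-2,0],"twist": 0,"grip": 1},{"offset": [0,-4,0],"twist": 0,"grip": 1},{"offset": [0,-6,0],"twist": 0,"grip": 1},{"offset": [0,-7,0],"twist": 0,"grip": 1},{"offset": [0,-8,0],"twist": 0,"grip": 1}])

```text
time: 5.65
tool_pos: [0.5289, 0.1266, 0.1837]
tool_rot: [-0.0, -0.048, 0.999, -0.0]
contact_force: [0.6, -0.1, 0.2]
gripper_width: 1.0
```

```bash
python3 g.py; python3 ang.py 3
```

```text
t 5.65 pos [0.5289 0.1266 0.1837] yang 95.47 F [ 0.6 -0.1  0.2] w 1.0 tilt [-0. -0. -1.]
('scene', 'bar') [[0.5321, 0.1384, 0.0408], [0.5284, 0.1283, 0.0393]]
('scene', 'slot_mouth') [[0.5278, 0.1368, 0.0605], [0.53, 0.1268, 0.0588]]
('scene', 'slot_floor') [[0.5307, 0.141, 0.0384]]
('top', 'bar') [[0.531, 0.1431, 0.0381], [0.533, 0.1355, 0.036]]
('top', 'slot_mouth') [[0.5225, 0.1365, 0.0679], [0.5248, 0.1274, 0.0658]]
('top', 'slot_floor') [[0.5245, 0.1397, 0.0409], [0.5237, 0.1371, 0.0375]]
```

The bar still seems to be rolling between those two frames. I'll check where it comes to rest.

```bash
python3 ang.py 4; python3 look.py 5 .527 .135 .1
```

```text
('scene', 'bar') [[0.5318, 0.1306, 0.0406], [0.5289, 0.1342, 0.0371]]
('scene', 'slot_mouth') [[0.5285, 0.1272, 0.0577], [0.5291, 0.1305, 0.0602]]
('scene', 'slot_floor') [[0.529, 0.134, 0.0388], [0.5305, 0.1371, 0.0392]]
('top', 'bar') [[0.5322, 0.1384, 0.0377], [0.5333, 0.1382, 0.0391]]
('top', 'slot_mouth') [[0.5243, 0.126, 0.0646], [0.5248, 0.133, 0.0636]]
('top', 'slot_floor') [[0.5641, -0.1939, -0.0023], [0.5287, 0.1382, 0.0389]]
0.5256109553120434 0.1370924117504428 0.05692418297333415 5.17348360556534
scene (array([0.51272324, 0.12979032, 0.21381505]), np.float64(1.0917515609595794))
top (array([0.5256464 , 0.13708805, 0.05690115]), np.float64(4.028706763604317))
scene bar 0.86 [0.5280043  0.13140365 0.04171493]
scene slot_mouth 0.71 [0.52758002 0.12845356 0.06412491]
scene slot_floor 0.58 [0.53059544 0.13677071 0.03563294]
top bar 0.73 [0.53118145 0.13838876 0.0375405 ]
top slot_mouth 0.8 [0.52316685 0.12882658 0.06510027]
top slot_floor 0.66 [0.52754949 0.13509683 0.04069993]
```

View pics/f5.png

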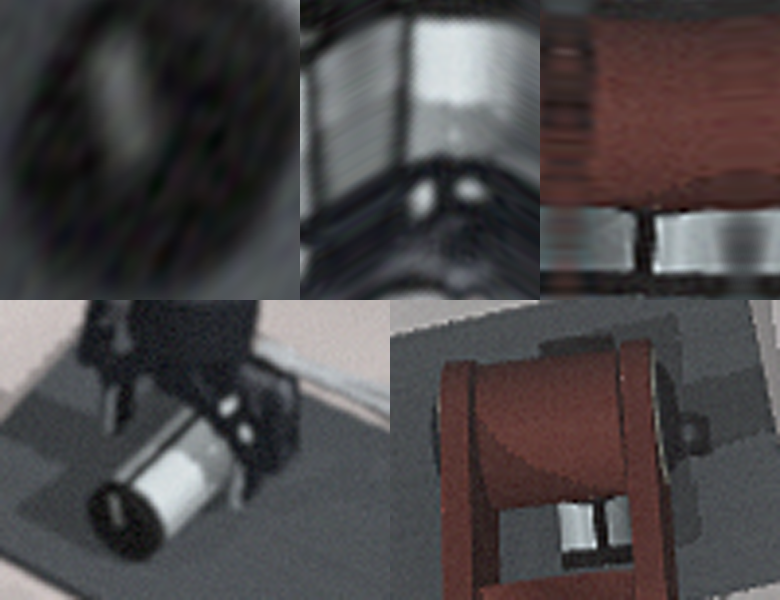

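The bar overshot by one facet: the face line leans about −14° (from (130,150) to (105,50)), so the slot is at about −15°. I'll centre the tool on the axis position expected for slot-up (y≈0.1446) and narrow the jaws to about 52 mm. That should nudge the bar back one facet without letting it run on.

Emit:
play_rows(increments=[{"offset": [0,6,-3],"twist": 0,"grip": 1},{"offset": [0,12,-6],"twist": 0,"grip": 1},{"offset": [0,18,-7],"twist": 0,"grip": 1},{"offset": [0,18,-7],"twist": 0,"grip": 0.85},{"offset": [0,18,-7],"twist": 0,"grip": 0.78}])

```text
time: 8.07
tool_pos: [0.5271, 0.1454, 0.191]
tool_rot: [0.0, -0.048, 0.999, -0.0]
contact_force: [0.0, -0.1, 0.2]
gripper_width: 0.784
```

Emit:
play_rows(increments=[{"offset": [0,0,0],"twist": 0,"grip": 0.74},{"offset": [0,0,0],"twist": 0,"grip": 0.7},{"offset": [0,0,0],"twist": 0,"grip": 0.66},{"offset": [0,0,0],"twist": 0,"grip": 0.63},{"offset": [0,0,0],"twist": 0,"grip": 0.61}])

```text
time: 8.48
tool_pos: [0.5271, 0.1447, 0.1905]
tool_rot: [-0.0, -0.048, 0.999, 0.0]
contact_force: [0.3, -0.1, 0.0]
gripper_width: 0.612
```

```bash
python3 g.py; python3 ang.py 6
```

```text
t 8.48 pos [0.5271 0.1447 0.1905] yang 95.46 F [ 0.3 -0.1  0. ] w 0.612 tilt [-0.  0. -1.]
('scene', 'bar') [[0.5289, 0.1417, 0.0412], [0.5287, 0.1433, 0.0431]]
('scene', 'slot_mouth') [[0.5281, 0.1468, 0.0605], [0.5266, 0.1448, 0.0619]]
('scene', 'slot_floor') [[0.5273, 0.1447, 0.0377], [0.5284, 0.144, 0.037]]
('top', 'bar') [[0.5312, 0.1467, 0.0374], [0.5313, 0.144, 0.0386]]
('top', 'slot_mouth') [[0.5209, 0.1497, 0.0655], [0.5226, 0.1397, 0.066]]
('top', 'slot_floor') [[0.5239, 0.1459, 0.0385], [0.5267, 0.1428, 0.0391]]
```

Slot up and axis near y≈0.144. I'll open, rise and clear the view, then check the bar and locate the gauge.

Emit:
play_rows(increments=[{"offset": [0,0,0],"twist": 0,"grip": 0.8},{"offset": [0,0,0],"twist": 0,"grip": 1},{"offset": [0,0,-15],"twist": 0,"grip": 1},{"offset": [0,0,-50],"twist": 0,"grip": 1},{"offset": [0,0,-90],"twist": 0,"grip": 1}])

```text
time: 9.7
tool_pos: [0.5258, 0.1445, 0.2786]
tool_rot: [-0.003, -0.048, 0.999, -0.0]
contact_force: [0.7, -0.1, 0.1]
gripper_width: 1.0
```

Emit:
play_rows(increments=[{"offset": [0,-40,0],"twist": 0,"grip": 1},{"offset": [0,-80,0],"twist": 0,"grip": 1},{"offset": [0,-120,0],"twist": 0,"grip": 1},{"offset": [0,-160,0],"twist": 0,"grip": 1},{"offset": [0,-185,0],"twist": 0,"grip": 1}])

```text
time: 10.12
tool_pos: [0.5448, -0.0423, 0.2812]
tool_rot: [0.0, -0.047, 0.999, -0.001]
contact_force: [0.3, 0.3, 0.2]
gripper_width: 0.999
```

```bash
python3 g.py; python3 look.py 7 .527 .1445 .1; python3 - <<'E'
from h import *
np.set_printoptions(precision=4,suppress=True)
for v in (375,462): print(pix('top',315+712-712+ (712-400)/6.25-0,180+(v-300)/6.25,.08))
for c in('scene','top'):
    manip.grab_frame(c)
    for q in('gauge','gauge','wide_gauge'):
        print(c,q,[(round(r['p'],2),w(c,r['xyz'])) for r in manip.tip_of(q,c)[:2]],[(round(r['p'],2),w(c,r['xyz'])) for r in manip.boxes_of(q,c)[:2]])
E
```

```text
t 10.12 pos [ 0.5448 -0.0423  0.2812] yang 95.39 F [0.3 0.3 0.2] w 0.999 tilt [ 0.001 -0.001 -1.   ]
0.5253112064618227 0.14395321178769802 0.11298245415130864 0.4618921193515102
scene (array([0.50546074, 0.13963142, 0.11859411]), np.float64(0.11569393382352941))
top (array([0.52620173, 0.14586859, 0.09535085]), np.float64(0.08406064476454032))
scene bar 0.67 [0.53041604 0.13867399 0.04210946]
scene slot_mouth 0.7 [0.52615776 0.1413145  0.06046661]
scene slot_floor 0.7 [0.52780033 0.1443402  0.03806199]
top slot_mouth 0.88 [0.52304095 0.14412565 0.06556122]
top slot_floor 0.86 [0.52488135 0.14420624 0.03761615]
[ 0.5835 -0.2393  0.08  ]
[ 0.5479 -0.2383  0.08  ]
scene gauge [(0.53, array([ 0.5675, -0.2396,  0.0119]))] [(0.67, array([ 0.5718, -0.2348,  0.0691]))]
scene gauge [(0.53, array([ 0.5675, -0.2396,  0.0119]))] [(0.67, array([ 0.5718, -0.2348,  0.0691]))]
scene wide_gauge [(0.62, array([ 0.5618, -0.1592,  0.0099]))] [(0.73, array([ 0.5633, -0.1552,  0.0681]))]
top gauge [(0.66, array([ 0.5661, -0.2387,  0.0118]))] [(0.56, array([ 0.5676, -0.2331,  0.0881]))]
top gauge [(0.66, array([ 0.5661, -0.2387,  0.0118]))] [(0.56, array([ 0.5676, -0.2331,  0.0881]))]
top wide_gauge [(0.63, array([ 0.5598, -0.1568,  0.012 ]))] [(0.73, array([ 0.456 , -0.4101,  0.0815])), (0.44, array([ 0.5605, -0.1565,  0.0866]))]
```

View pics/f7.png

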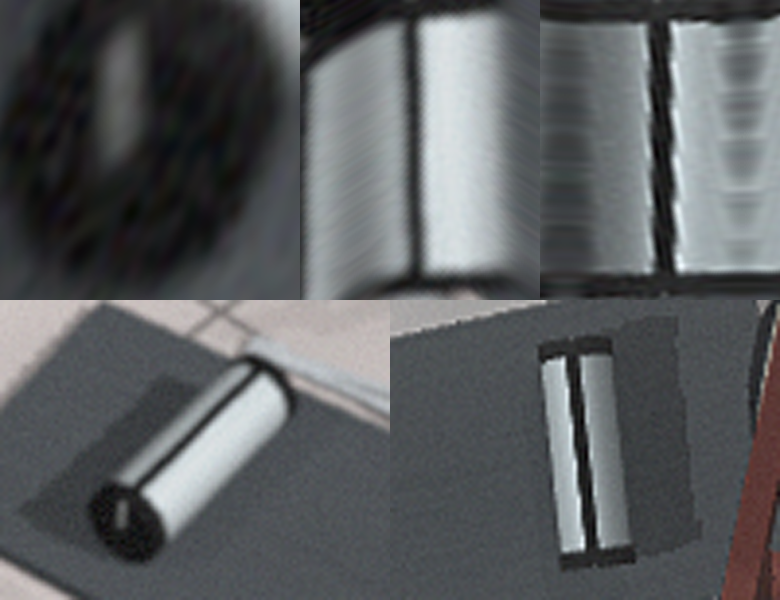

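The face line is now vertical and the slot is centred on top, so step 1 is met. The gauge is at about (0.567, −0.2385), in line with the block's slot. Moving to it.

```bash
python3 g.py .567 -.2385 .281 91.4
```

```text
t 11.22 pos [ 0.5448 -0.0394  0.2807] yang 95.48 F [ 0.  -1.1 -1.5] w 1.0 tilt [ 0. -0. -1.]
offset mm [-3.100e+00 -2.003e+02 -2.000e-01] twist 0.071
```

Emit:
play_rows(increments=[{"offset": [0,-40,0],"twist": 0.02,"grip": 1},{"offset": [-1,-80,0],"twist": 0.04,"grip": 1},{"offset": [-2,-120,0],"twist": 0.071,"grip": 1},{"offset": [-3,-160,0],"twist": 0.071,"grip": 1},{"offset": [-3,-200,0],"twist": 0.071,"grip": 1}])

```text
time: 11.63
tool_pos: [0.5669, -0.24, 0.2809]
tool_rot: [0.0, -0.012, 1.0, -0.0]
contact_force: [0.2, -0.3, -0.4]
gripper_width: 0.999
```

Emit:
play_rows(increments=[{"offset": [0,0,0],"twist": 0,"grip": 1},{"offset": [0,0,0],"twist": 0,"grip": 1},{"offset": [0,0,20],"twist": 0,"grip": 1},{"offset": [0,0,40],"twist": 0,"grip": 1},{"offset": [0,0,60],"twist": 0,"grip": 1}])

```text
time: 12.05
tool_pos: [0.567, -0.2369, 0.2204]
tool_rot: [0.0, -0.013, 1.0, 0.0]
contact_force: [-0.3, 0.3, -0.8]
gripper_width: 0.999
```

Emit:
play_rows(increments=[{"offset": [0,0,0],"twist": 0,"grip": 0.7},{"offset": [0,0,0],"twist": 0,"grip": 0.45},{"offset": [0,0,0],"twist": 0,"grip": 0.35},{"offset": [0,0,0],"twist": 0,"grip": 0.28},{"offset": [0,0,0],"twist": 0,"grip": 0.24}])

```text
time: 12.47
tool_pos: [0.5676, -0.2382, 0.2227]
tool_rot: [0.001, -0.013, 1.0, -0.001]
contact_force: [0.6, 0.3, -0.1]
gripper_width: 0.301
```

```bash
python3 g.py .567 -.2385 .221 91.4; python3 - <<'E'
from h import *
s=snap('scene','s8');u,v=P('scene',np.array([[.567,-.238,.07]]))[0].astype(int)
t=cv2.imread('pics/t7.png')
cv2.imwrite('pics/c8.png',cv2.resize(s[v-38:v+37,u-50:u+50],(640,480),interpolation=cv2.INTER_CUBIC))
E
```

```text
t 12.47 pos [ 0.5676 -0.2382  0.2227] yang 91.43 F [ 0.6  0.3 -0.1] w 0.301 tilt [ 0.003 -0.001 -1.   ]
offset mm [ 0.6 -0.3  1.7] twist 0.001
```

View pics/c8.png

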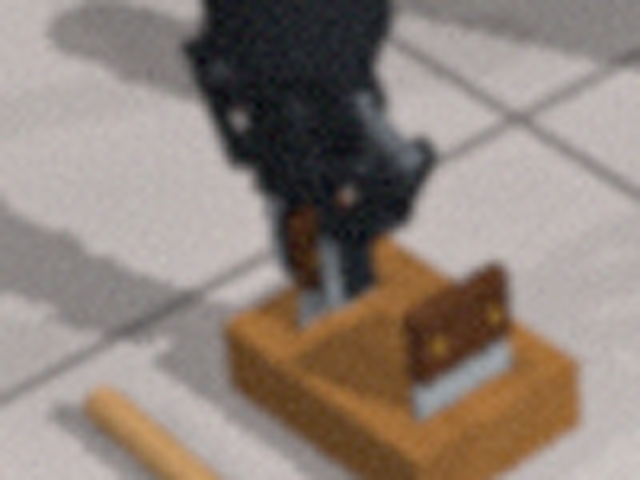

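The gauge grip (about (300,245)) sits between the fingers, and the wide gauge at (460,340) is clear. Closing.

Emit:
play_rows(increments=[{"offset": [0,0,1],"twist": 0,"grip": 0.15},{"offset": [0,0,1],"twist": 0,"grip": 0.08},{"offset": [0,0,1],"twist": 0,"grip": 0.02},{"offset": [0,0,1],"twist": 0,"grip": 0},{"offset": [0,0,1],"twist": 0,"grip": 0}])

```text
time: 12.93
tool_pos: [0.5674, -0.2385, 0.2208]
tool_rot: [0.001, -0.012, 1.0, -0.0]
contact_force: [-0.0, -0.6, 5.9]
gripper_width: 0.116
```

Emit:
play_rows(increments=[{"offset": [0,0,0],"twist": 0,"grip": 0},{"offset": [0,0,-10],"twist": 0,"grip": 0},{"offset": [0,0,-30],"twist": 0,"grip": 0},{"offset": [0,0,-60],"twist": 0,"grip": 0},{"offset": [0,0,-95],"twist": 0,"grip": 0}])

```text
time: 13.35
tool_pos: [0.5658, -0.2376, 0.3129]
tool_rot: [-0.003, -0.012, 1.0, 0.002]
contact_force: [-0.1, -0.1, -0.2]
gripper_width: 0.123
```

```bash
python3 g.py .526 .1447 .315 95.6; python3 - <<'E'
from h import *
np.set_printoptions(precision=4,suppress=True)
s=snap('scene','s9')
for q in('gauge',): print([(round(r['p'],2),w('scene',r['xyz'])) for r in manip.tip_of(q,'scene')[:2]])
# slot line in top view
t=cv2.cvtColor(cv2.imread('pics/t7.png'),cv2.COLOR_BGR2GRAY).astype(float)
x,y,yaw=.526,.1447,.0965
u=np.array([np.cos(yaw),np.sin(yaw)]);v=np.array([-u[1],u[0]])
for c,im in (('top',t),('scene',cv2.cvtColor(cv2.imread('pics/s7.png'),cv2.COLOR_BGR2GRAY).astype(float))):
  L=[]
  for sx in np.linspace(-.055,.055,23):
    d=np.linspace(-.012,.012,97); X=np.c_[np.array([x,y])+sx*u+d[:,None]*v,np.full(97,.0606)]
    p=P(c,X).astype(np.float32)[None]; g=cv2.remap(im.astype(np.float32),p[...,0],p[...,1],cv2.INTER_LINEAR)[0]
    k=np.clip(0.6*np.median(g)-g,0,None); L.append((sx,(k*d).sum()/k.sum(),(k>0).sum()*.25))
  L=np.array(L); print(c,'slot offset mm, slope',np.polyfit(L[:,0],L[:,1]*1e3,1),'width',L[:,2].mean())
E
```

```text
t 13.35 pos [ 0.5658 -0.2376  0.3129] yang 91.4 F [-0.1 -0.1 -0.2] w 0.123 tilt [-0.006  0.003 -1.   ]
offset mm [ 30.4 383.2  -0.7] twist -0.073
[(0.62, array([ 0.5642, -0.2379,  0.1038]))]
top slot offset mm, slope [-1.9745  0.0751] width 8.16304347826087
scene slot offset mm, slope [-0.0369 -3.4724] width 4.8478260869565215
```

The gauge is held (jaw opening about 10 mm, lower edge at z≈0.103). The slot mouth in the top view agrees with the jaw-confined axis (y≈0.1447) to 0.1 mm, and its yaw is about 0.0945. Carrying it over the bar.

Emit:
play_rows(increments=[{"offset": [0,0,-30],"twist": 0,"grip": 0},{"offset": [3,38,-40],"twist": 0,"grip": 0},{"offset": [6,77,-40],"twist": -0.02,"grip": 0},{"offset": [9,116,-40],"twist": -0.04,"grip": 0},{"offset": [12,155,-40],"twist": -0.07,"grip": 0}])

```text
time: 13.87
tool_pos: [0.5503, -0.0821, 0.3543]
tool_rot: [-0.0, -0.047, 0.999, 0.0]
contact_force: [1.0, 0.4, 0.6]
gripper_width: 0.121
```

```bash
python3 g.py .526 .1447 .31 95.4
```

```text
t 13.87 pos [ 0.5503 -0.0821  0.3543] yang 95.43 F [1.  0.4 0.6] w 0.121 tilt [-0.001  0.    -1.   ]
offset mm [  2.7 228.1  44.5] twist 0.0
```

Emit:
play_rows(increments=[{"offset": [0,40,0],"twist": 0,"grip": 0},{"offset": [1,80,0],"twist": 0,"grip": 0},{"offset": [2,120,0],"twist": 0,"grip": 0},{"offset": [3,160,0],"twist": 0,"grip": 0},{"offset": [3,195,10],"twist": 0,"grip": 0}])

```text
time: 14.28
tool_pos: [0.5292, 0.1126, 0.3462]
tool_rot: [0.001, -0.048, 0.999, 0.0]
contact_force: [1.9, -0.7, -0.0]
gripper_width: 0.118
```

Emit:
play_rows(increments=[{"offset": [0,33,20],"twist": 0,"grip": 0},{"offset": [0,33,45],"twist": 0,"grip": 0},{"offset": [0,33,60],"twist": 0,"grip": 0},{"offset": [0,33,65],"twist": 0,"grip": 0},{"offset": [0,33,65],"twist": 0,"grip": 0}])

```text
time: 14.7
tool_pos: [0.5255, 0.1431, 0.2773]
tool_rot: [-0.002, -0.047, 0.999, -0.0]
contact_force: [0.1, -0.5, -0.2]
gripper_width: 0.12
```

```bash
cat > c.py <<'E'
import sys
from h import *
np.set_printoptions(precision=4,suppress=True)
n=sys.argv[1];s=snap('scene','s'+n);t=snap('top','t'+n)
for c in('scene','top'):
  for q in('gauge','slot_mouth','slot_floor'): print(c,q,[(round(r['p'],2),w(c,r['xyz'])) for r in manip.tip_of(q,c)[:1]])
u,v=P('scene',np.array([[.526,.1447,.06]]))[0].astype(int)
cv2.imwrite(f'pics/c{n}.png',cv2.resize(s[v-38:v+37,u-50:u+50],(760,570),interpolation=cv2.INTER_CUBIC))
E
python3 g.py .526 .1447 .275 95.4; python3 c.py 10
```

```text
t 14.7 pos [0.5255 0.1431 0.2773] yang 95.43 F [ 0.1 -0.5 -0.2] w 0.12 tilt [-0.005 -0.001 -1.   ]
offset mm [-0.6  1.5  2.3] twist 0.001
scene gauge [(0.42, array([0.5216, 0.1412, 0.0699]))]
scene slot_mouth [(0.7, array([0.5265, 0.1424, 0.0625]))]
scene slot_floor [(0.74, array([ 0.381 ,  0.1648, -0.    ]))]
top gauge []
top slot_mouth [(0.56, array([0.5231, 0.1423, 0.0631]))]
top slot_floor [(0.46, array([0.5239, 0.141 , 0.0394]))]
```

View pics/c10.png

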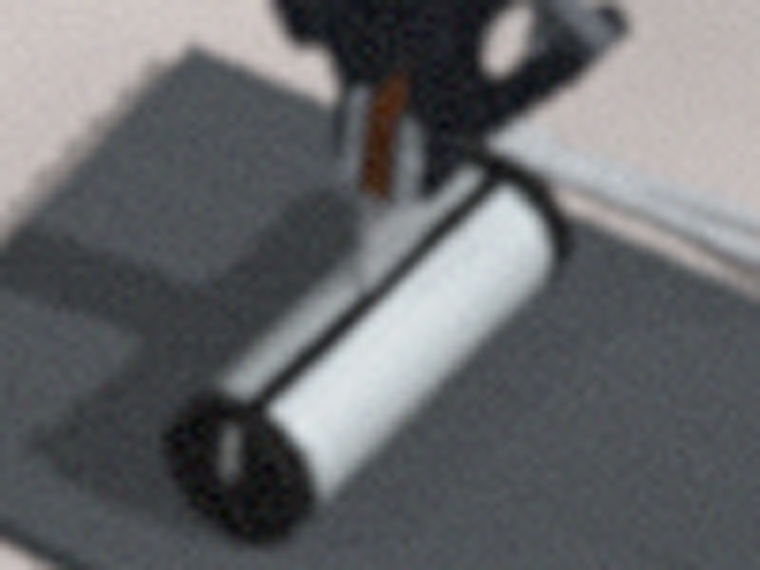

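The blade's lower corner (362,285) sits just left of, and above, the slot line. To check sideways alignment I'll overlay the blade predicted from the tool pose and the slot predicted from the model on this picture.

```bash
python3 g.py .526 .1447 .275 95.4;python3 - <<'E'
from h import *
s=snap('scene','s11');cu,cv_=P('scene',np.array([[.526,.1447,.06]]))[0].astype(int)
k=9; u0,v0=cu-44,cv_-36
im=cv2.resize(s[v0:v0+66,u0:u0+88],None,fx=k,fy=k,interpolation=cv2.INTER_CUBIC)
def L(X,col):
    p=(P('scene',np.array(X))+.5-[u0,v0])*k-.5
    cv2.polylines(im,[np.round(p).astype(np.int32)],False,col,1,cv2.LINE_AA)
st=manip.state();tx,ty,tz=st['tool_pos'];yaw=.0945
u=np.array([np.cos(yaw),np.sin(yaw),0]);v=np.array([-u[1],u[0],0]);Z=np.array([0,0,1])
o=np.array([tx,ty,tz-.2108])
for d in(-.002,.002):
    L([o+.015*u+d*v+.031*Z,o+.015*u+d*v,o-.015*u+d*v],(0,0,255))
b=np.array([.526,.1447,.0606])
for d in(-.00425,.00425): L([b+.063*u+d*v,b-.063*u+d*v],(0,255,0))
cv2.imwrite('pics/o11.png',im)
E
```

```text
t 15.1 pos [0.527  0.1429 0.2808] yang 95.39 F [-0.2  0.1  0.5] w 0.122 tilt [ 0.002  0.    -1.   ]
offset mm [0.8 1.8 5.8] twist -0.0
```

View pics/o11.png

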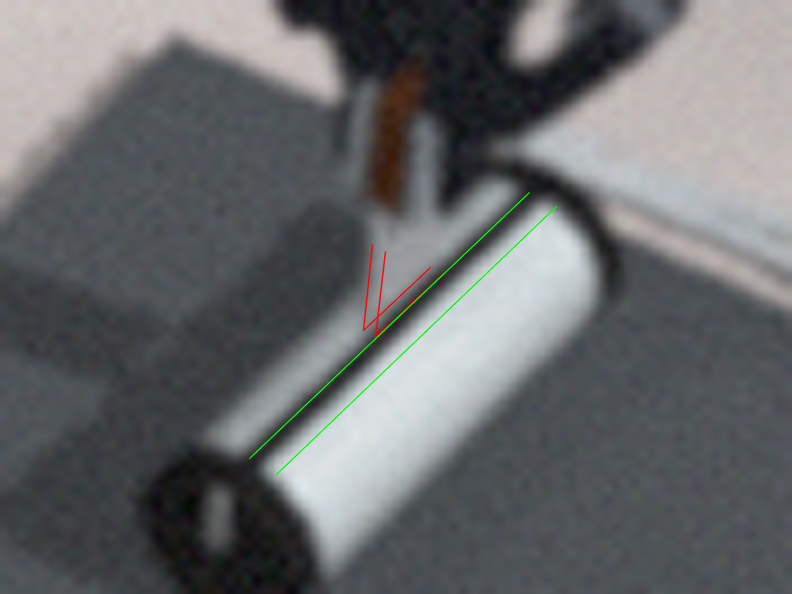

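The predicted blade and the observed blade edge both differ from the picture by about −1 mm, and so does the slot, so the model holds in relative terms. I need about +1.7 mm along tool y. I'll shift by that and ease the blade into the mouth while watching the force.

Emit:
play_rows(increments=[{"offset": [0,1.7,0],"twist": 0,"grip": 0},{"offset": [0,1.7,3],"twist": 0,"grip": 0},{"offset": [0,1.7,7],"twist": 0,"grip": 0},{"offset": [0,1.7,11],"twist": 0,"grip": 0},{"offset": [0,1.7,13],"twist": 0,"grip": 0}])

```text
time: 15.57
tool_pos: [0.5261, 0.1448, 0.2656]
tool_rot: [-0.001, -0.047, 0.999, -0.0]
contact_force: [-0.3, 0.0, -0.3]
gripper_width: 0.118
```

Emit:
play_rows(increments=[{"offset": [0,0,1],"twist": 0,"grip": 0},{"offset": [0,0,2],"twist": 0,"grip": 0}])

```text
time: 15.73
tool_pos: [0.5263, 0.1448, 0.2642]
tool_rot: [-0.0, -0.047, 0.999, -0.0]
contact_force: [0.2, 0.5, -0.5]
gripper_width: 0.124
```

```bash
python3 g.py .526 .1446 .2478 95.4; python3 c.py 12
```

```text
t 15.73 pos [0.5263 0.1448 0.2642] yang 95.42 F [ 0.2  0.5 -0.5] w 0.124 tilt [-0.001 -0.    -1.   ]
offset mm [ 0.3 -0.2 16.4] twist 0.0
scene gauge [(0.54, array([0.5239, 0.1428, 0.0552]))]
scene slot_mouth [(0.69, array([0.5248, 0.1444, 0.062 ]))]
scene slot_floor [(0.92, array([0.5268, 0.1419, 0.0395]))]
top gauge []
top slot_mouth [(0.71, array([0.5214, 0.1425, 0.0632]))]
top slot_floor [(0.73, array([0.5236, 0.1417, 0.0373]))]
```

View pics/c12.png

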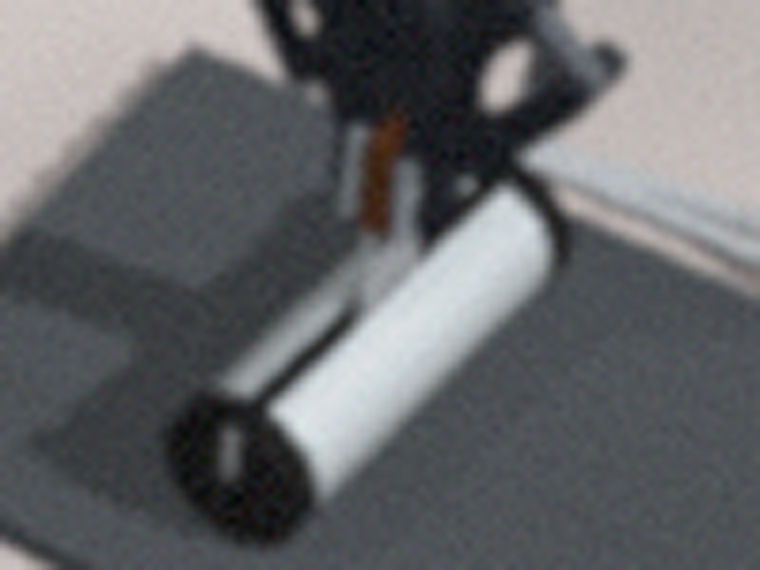

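The blade is in the slot (dark slot interrupted at about (365,305)), with no contact force and the bar unmoved. Lowering towards the floor.

Emit:
play_rows(increments=[{"offset": [0,0,3],"twist": 0,"grip": 0},{"offset": [0,0,6],"twist": 0,"grip": 0},{"offset": [0,0,9],"twist": 0,"grip": 0},{"offset": [0,0,12],"twist": 0,"grip": 0},{"offset": [0,0,14],"twist": 0,"grip": 0}])

```text
time: 16.55
tool_pos: [0.5262, 0.1448, 0.25]
tool_rot: [-0.0, -0.047, 0.999, -0.0]
contact_force: [0.3, 0.2, 1.1]
gripper_width: 0.119
```

Emit:
play_rows(increments=[{"offset": [0,0,0.5],"twist": 0,"grip": 0},{"offset": [0,0,1],"twist": 0,"grip": 0},{"offset": [0,0,1],"twist": 0,"grip": 0}])

```text
time: 16.8
tool_pos: [0.5264, 0.1449, 0.2496]
tool_rot: [-0.0, -0.047, 0.999, -0.0]
contact_force: [0.2, -0.0, -0.1]
gripper_width: 0.119
```

Emit:
play_rows(increments=[{"offset": [0,0,0.5],"twist": 0,"grip": 0},{"offset": [0,0,0.5],"twist": 0,"grip": 0}])

```text
time: 16.97
tool_pos: [0.5265, 0.1449, 0.2493]
tool_rot: [0.0, -0.047, 0.999, 0.0]
contact_force: [-0.7, -0.7, -1.1]
gripper_width: 0.122
```

Emit:
play_rows(increments=[{"offset": [0,0,0.5],"twist": 0,"grip": 0},{"offset": [0,0,1],"twist": 0,"grip": 0},{"offset": [0,0,1],"twist": 0,"grip": 0}])

```text
time: 17.22
tool_pos: [0.5264, 0.1449, 0.2482]
tool_rot: [-0.0, -0.047, 0.999, -0.0]
contact_force: [-0.0, 0.5, -0.4]
gripper_width: 0.118
```

Emit:
play_rows(increments=[{"offset": [0,0,0.5],"twist": 0,"grip": 0},{"offset": [0,0,0.5],"twist": 0,"grip": 0}])

```text
time: 17.38
tool_pos: [0.5265, 0.1449, 0.2478]
tool_rot: [0.0, -0.047, 0.999, 0.0]
contact_force: [0.3, 0.6, -0.2]
gripper_width: 0.122
```

```bash
python3 g.py; python3 c.py 13
```

```text
t 17.38 pos [0.5265 0.1449 0.2478] yang 95.42 F [ 0.3  0.6 -0.2] w 0.122 tilt [ 0.  0. -1.]
scene gauge [(0.53, array([0.5245, 0.1418, 0.0374]))]
scene slot_mouth [(0.97, array([0.5243, 0.143 , 0.0595]))]
scene slot_floor [(0.82, array([0.5271, 0.142 , 0.0401]))]
top gauge []
top slot_mouth [(0.56, array([0.5218, 0.1447, 0.0651]))]
top slot_floor [(0.48, array([0.5266, 0.1415, 0.0376]))]
```

Emit:
play_rows(increments=[{"offset": [0,0,0.4],"twist": 0,"grip": 0},{"offset": [0,0,0.8],"twist": 0,"grip": 0},{"offset": [0,0,0.8],"twist": 0,"grip": 0}])

```text
time: 18.03
tool_pos: [0.5266, 0.145, 0.2478]
tool_rot: [0.0, -0.047, 0.999, 0.0]
contact_force: [-1.6, -0.8, 5.5]
gripper_width: 0.122
```

Emit:
play_rows(increments=[{"offset": [0,0,0.4],"twist": 0,"grip": 0},{"offset": [0,0,0.7],"twist": 0,"grip": 0},{"offset": [0,0,0.7],"twist": 0,"grip": 0}])

```text
time: 18.28
tool_pos: [0.5267, 0.145, 0.2477]
tool_rot: [-0.0, -0.047, 0.999, 0.0]
contact_force: [-3.0, 0.0, 7.8]
gripper_width: 0.122
```

Floor contact (5–8 N) at TCP z=0.2478, exactly as predicted. I'll unload slightly, open and retreat upward.

Emit:
play_rows(increments=[{"offset": [0,0,-0.8],"twist": 0,"grip": 0},{"offset": [0,0,-1],"twist": 0,"grip": 0},{"offset": [0,0,-1],"twist": 0,"grip": 0.2},{"offset": [0,0,-1],"twist": 0,"grip": 0.3},{"offset": [0,0,-1],"twist": 0,"grip": 0.5}])

```text
time: 18.7
tool_pos: [0.5262, 0.1448, 0.2467]
tool_rot: [-0.0, -0.047, 0.999, -0.0]
contact_force: [0.3, -0.1, 0.8]
gripper_width: 0.429
```

Emit:
play_rows(increments=[{"offset": [0,0,0],"twist": 0,"grip": 0.6},{"offset": [0,0,-10],"twist": 0,"grip": 0.6},{"offset": [0,0,-35],"twist": 0,"grip": 0.6},{"offset": [0,0,-70],"twist": 0,"grip": 0.6},{"offset": [0,0,-105],"twist": 0,"grip": 0.6}])

```text
time: 19.12
tool_pos: [0.5259, 0.1448, 0.3529]
tool_rot: [-0.001, -0.047, 0.999, -0.0]
contact_force: [1.2, 0.1, 0.8]
gripper_width: 0.599
```

Emit:
play_rows(increments=[{"offset": [0,-40,0],"twist": 0,"grip": 0.6},{"offset": [0,-80,0],"twist": 0,"grip": 0.6},{"offset": [0,-120,0],"twist": 0,"grip": 0.6},{"offset": [0,-160,0],"twist": 0,"grip": 0.6},{"offset": [0,-190,0],"twist": 0,"grip": 0.6}])

```text
time: 19.53
tool_pos: [0.5443, -0.0468, 0.3533]
tool_rot: [0.001, -0.047, 0.999, -0.001]
contact_force: [1.1, 0.4, 0.3]
gripper_width: 0.599
```

```bash
python3 g.py; python3 c.py 14; python3 - <<'E'
from h import *
for q in('wide_gauge','bar'):
  for c in('scene','top'): print(q,c,[(round(r['p'],2),w(c,r['xyz'])) for r in manip.tip_of(q,c)[:1]])
s=cv2.imread('pics/c14.png');t=cv2.imread('pics/t14.png');a,b=P('top',np.array([[.526,.1447,.06]]))[0].astype(int)
cv2.imwrite('pics/e14.png',np.hstack([cv2.resize(s,(400,300)),cv2.resize(t[b-38:b+37,a-50:a+50],(400,300),interpolation=cv2.INTER_CUBIC)]))
E
```

```text
t 19.53 pos [ 0.5443 -0.0468  0.3533] yang 95.36 F [1.1 0.4 0.3] w 0.599 tilt [ 0.001 -0.001 -1.   ]
scene gauge [(0.47, array([0.5228, 0.1427, 0.0389]))]
scene slot_mouth [(0.83, array([0.5261, 0.1423, 0.0641]))]
scene slot_floor [(0.77, array([0.5276, 0.1413, 0.0377]))]
top gauge [(0.52, array([0.5231, 0.1453, 0.0362]))]
top slot_mouth [(0.89, array([0.5222, 0.1415, 0.0663]))]
top slot_floor [(0.56, array([0.5214, 0.1402, 0.0402]))]
wide_gauge scene [(0.85, array([ 0.56221343, -0.15811884,  0.00839116]))]
wide_gauge top []
bar scene [(0.95, array([0.53227295, 0.13977818, 0.04290488]))]
bar top [(0.76, array([0.52904992, 0.14471202, 0.03854199]))]
```

View pics/e14.png

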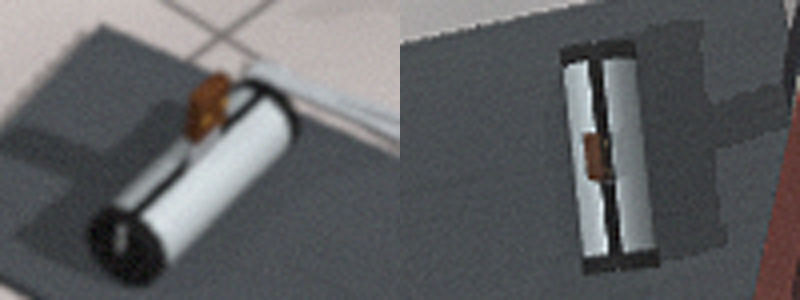

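The gauge stands in the slot (scene crop (208,105), top crop (597,157)), the bar's face line is vertical, and the robot is clear. Handing in.

```bash
python3 -c "
from plant import manip
print(manip.job_done())"
```

```text
the job is handed in; nothing more can be done
None
```

I rolled the bar until its slot faced up, stood the narrow gauge in the slot on its floor, withdrew the arm, and handed the job in at about 19.6 s. No verdict was reported, so the result rests on my own checks.

- **Rolling:** one finger pushed the bar towards −y. It overran by one facet (about 15°), so I brought it back by narrowing the open jaws around it. The end-face line then stood vertical.
- **Gauge:** I gripped it in the block, lifted it out and lowered it into the slot. It met the floor at the tool height I had predicted, with 5–8 N on the tool, and then I let go.

**Last checks:**
- **Bar:** the slot is up and the bar is on the plate, with its axis near y = 0.145.
- **Gauge:** it is standing in the slot, with its lower edge measured at z = 0.036–0.039 m against the floor at 0.037 m.
- **Wide gauge:** it still reads at its starting position from the scene camera. The top camera did not detect it in the last frame.
- **Jars, tweezers and paddle:** I did not re-measure these. The arm was routed clear of them.

**Disagreements:** the scene camera's bar position sat 2–6 mm lower in y than the top camera's. I went with the top view, which matched where the jaws held the bar.

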